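# Snap the reagent flask shut and hold it down in the touch mixer

## Task

The cap of the small amber flask is only half on: while the flask stands on the worktop, press its blue cap fully home. Then lift the flask over, keeping it upright, seat it in the black sprung ring cradle on top of the mixer and push it down until the cradle is fully at its lower stop. The program finishes while the robot is still holding the flask pressed down there; do not disturb the amber bottle, the sample cup or the carton.

Things in the scene. Friction and masses are not known exactly. Their poses are not given: they have to be found in the camera images.
- flask_neck (a point): Middle of the neck of the amber glass flask (loose, about 0.15 kg), on its axis, 73 mm above its flat underside; z is its up axis. Neck: 24 mm across, plain from 50 to 96 mm above the underside; grip it across, from above.
- flask_base (a point): Centre of the flask's flat underside (42 mm across, edge rounded in). The round body, with a white band, is 59 mm across up to 30 mm above this, then slopes in to the neck at 50 mm.
- flask_cap_top (a point): Centre of the flat top of the flask's blue ribbed cap (30 mm across, 18 mm high): 120 mm above the flask's underside when the cap is fully raised, 114 mm when fully home.
- flask_cap (a joint): How far the cap is pushed on, in m: 0 = raised (6 mm of white seal band shows below it), 0.006 = fully home (no white shows there). A stiff push fit: it moves under about 6 N straight down on its top, stays where it is left, and cannot come off.
- mixer: Fixed white mixer housing, 130 x 120 mm, 57 mm high, with a grey panel and black knob on its front (-x) side and the cradle over its middle; origin at the centre of its underside. Its place and yaw vary.
- cradle_floor (a point): Centre of the inner floor of the mixer's black ring cradle, about 77 mm above the worktop when up; the flask's underside rests on it. The cradle is a round cup with a flared mouth: 76 mm wide inside at its rim 26 mm above the floor, 64 mm wide at 17 mm above the floor, 52 mm at the floor.
- mixer_cradle (a joint): How far the sprung cradle is pushed down, in m: 0 = up, 0.012 = at the lower stop. The spring pushes up with about 5 N at the top and 11 N at the stop, so that the flask alone does not move it noticeably.
- amber_bottle: Bystander: amber bottle with a white cap and red and white label, 45 mm across, 93 mm high; origin at the centre of its underside. Not the flask.
- sample_cup: Bystander: clear sample cup with a yellow lid, 60 mm across, 64 mm high; origin at the centre of its underside.
- carton: Bystander: small white carton with a teal end, 55 x 110 x 30 mm, lying flat; origin at the centre of its underside.
There are look-alikes about, which are no part of the job. Of the things shaped like the part that bears flask_neck, the amber glass one is meant.

How it is judged:
By the outcome, as a careful person would: the job done as asked, in the order asked, and still so for the second after the job is handed in, while the arm keeps its last pose, push and grip.
It also fails if it takes over 48 s, if anything falls off the work surface, if the arm or the gripper's body presses on something with over 40 N, if the wrist force passes 120 N, or if a joint passes its speed limit or range.

## Robot

A 6-joint arm with a two-finger parallel gripper is mounted at the origin on a cart in front of the work surface, level with it; the furniture and walls round the work are solid. World frame = base frame: x ahead of the robot, y to its left, z up, the work surface at z = 0. Lengths are in m, angles in rad, forces in N, time in s.
With the tool pointing down it reaches from about 0.425 to 0.925 m from the base axis. Payload 12.5 kg.
Tool frame: the origin (TCP) lies at the very end of the fingers, on their centre line; the grasp point (between the pads) lies arm.pinch_z behind it (arm.pinch_z is the distance from the TCP to the grasp point, in m); y points along the fingers, z is the direction in which the jaws open and shut, and the axes are right-handed (so a half turn about y gives the same grasp; the last joint's range is limited). The gripper opens to 85 mm and grips with 20 to 120 N. Pads are 22 mm wide; open, the fingers measure 114 mm over their backs; the gripper's body (76 mm by 85 mm) begins 54 mm behind the grasp point. The pads swing forward as they close: fully open they stand 13 mm farther back than shut.
Start: joints at [0.995, 0.491, 1.559, -0, 1.092, -0.106], TCP at [0.283, 0.557, 0.231] pointing down, gripper open.
Joint ranges: [-3.1, 3.1], [-0.84, 2.19], [0.05, 2.79], [-1.13, 4.28], [0.06, 2.93], [-2.69, 2.69]. Speed limits (rad/s): [2.22, 2.22, 2.79, 3.14, 3.14, 3.14].

## Interface

Orientations are given as a rotation vector (axis times angle).
In Python, from station import arm gives the robot as it stands. The module is installed in compiled form; this text tells all that it offers.
- The arm moves only by the tool move_arm, never from a script. Its argument "commands" is one flat list of numbers, 5 for each row, row after row: the opening, from -1 (shut) to 1 (fully open), then the shift along the tool's x, y, z in cm, then the turn about the tool's y in degrees. A call has exactly 8 rows; each row is the pose to reach, as a shift and turn from the pose measured when the call began, along the tool's axes at that moment; what a row does not reach only later rows make up. A row lasts 1/12 s, in which the tool goes at most 41.7 mm and 7.16 degrees, less where a joint would pass 70% of its speed; a pose out of reach is approached as far as the arm can. A call with a gripper value outside its range is refused whole. The fingers move at their own pace and stop on an object; "squeeze" is the grip in N (left out, the last holds). Time passes only in rows, so rows that repeat a pose let the fingers close, or fill a call up. It gives the time, the measured TCP pose, the force and the opening at its end, in the units of the state.
- arm.observe(): the state, without advancing time (a new reading comes with each control period).
- arm.snapshot(name): name is "side" or "top" or "wrist"; returns a dict with "img" (384x512x3 uint8, red, green, blue), "camera_matrix" (3x3 intrinsics, pixels), "R" (3x3) and "t" (3): a world point X has camera coordinates R X + t; the wrist camera has in their place "tool_from_camera" (4x4, takes a point from camera to tool coordinates, whose origin is the TCP and whose axes are the tool frame's). Camera axes: x right, y down, z forward; pixel columns grow to the right and rows downward; lengths in m; the calibration is good to about 2 mm. A picture is of the moment at which its call begins: read the wrist's pose just before it. There is no depth.
- arm.finish_job(): hands the job in, once; it reports no verdict.
The state is a dict: "clock": time; "joints": joint angles; "joint_vel": joint speeds; "joint_efforts": joint torques, N m; "eef_pos": TCP position; "ee_rot": TCP orientation; "force": force on the tool from outside, world axes, zero at the start; "torque": the same for the moment, N m; "finger_gap": opening from 0.0 (shut) to 1.0 (fully open).
Only numpy, scipy, OpenCV 4.12 (cv2) and the standard library are available. Lean on these libraries where they do the work, as an engineer would, in place of code of your own. Each camera call takes 0.05 s, during which the arm holds its last target.

## Working session

There is one attempt and no reset: what is moved stays moved. The work goes in short steps, Python scripts to look and compute and a tool call to move; the robot and the scene stay as the last step left them, time stands still between calls to the robot, and variables do not carry over. Pictures are saved under pics/ and viewed, and the job is handed in when it is done.

Besides the shell and the picture viewer there is one more tool, called after "Emit:" in YAML: its name, and indented under it one key for each argument. move_arm: Moves the arm, as the interface text tells. Its arguments: {"type":"object","properties":{"commands":{"type":"array","items":{"type":"number"}},"squeeze":{"type":"number"}},"required":["commands"]}

```bash
mkdir -p pics
python3 - <<'E'
from station import arm
import cv2,pickle
o=arm.observe(); print({k:(v if not hasattr(v,'round') else v.round(3) if hasattr(v,'shape') else v) for k,v in o.items()}, arm.pinch_z)
d={}
for n in("side","top","wrist"):
    s=arm.snapshot(n); d[n]=s; cv2.imwrite(f"pics/{n}0.png",s["img"][:,:,::-1])
    print(n,[ (k,s[k]) for k in s if k!="img"])
d['obs']=o
pickle.dump(d,open("s0.pkl","wb"))
E
```

```text
{'clock': 0.0, 'joints': array([ 0.995,  0.492,  1.559,  0.   ,  1.092, -0.106]), 'joint_vel': array([ 0.001, -0.   ,  0.   ,  0.001,  0.001, -0.   ]), 'joint_efforts': array([-1.0000e-03, -6.1844e+01, -2.6159e+01, -0.0000e+00,  4.0000e-03,
       -0.0000e+00]), 'eef_pos': array([0.283, 0.557, 0.231]), 'ee_rot': array([-1.54 ,  0.369, -0.368]), 'force': array([-0.013,  0.166,  0.149]), 'torque': array([0.008, 0.003, 0.002]), 'finger_gap': 1.0042898496864312} 0.0187
side [('camera_matrix', array([[487.64987196,   0.        , 247.21569226],
       [  0.        , 487.64987196, 198.38565426],
       [  0.        ,   0.        ,   1.        ]])), ('R', array([[ 0.98595155, -0.16672186, -0.01016637],
       [-0.09449244, -0.50654536, -0.85701982],
       [ 0.13773421,  0.84594067, -0.51518314]])), ('t', array([-0.56602741,  0.15796497,  1.43065356]))]
top [('camera_matrix', array([[350.93448276,   0.        , 257.97539488],
       [  0.        , 350.93448276, 190.86072107],
       [  0.        ,   0.        ,   1.        ]])), ('R', array([[ 0.00900128, -0.99979254, -0.01827176],
       [-0.98856141, -0.00614615, -0.15069361],
       [ 0.15055005,  0.0194192 , -0.98841164]])), ('t', array([0.05855586, 0.57901981, 0.88417265]))]
wrist [('camera_matrix', array([[331.16333885,   0.        , 252.67481576],
       [  0.        , 331.16333885, 196.12804887],
       [  0.        ,   0.        ,   1.        ]])), ('tool_from_camera', array([[-5.07880842e-04,  9.45547961e-01,  3.25482403e-01,
        -8.38146162e-02],
       [ 4.28142531e-04, -3.25482210e-01,  9.45548067e-01,
        -1.43177865e-01],
       [ 9.99999779e-01,  6.19578608e-04, -2.39523118e-04,
         5.79902000e-04],
       [ 0.00000000e+00,  0.00000000e+00,  0.00000000e+00,
         1.00000000e+00]]))]
```

View pics/side0.png

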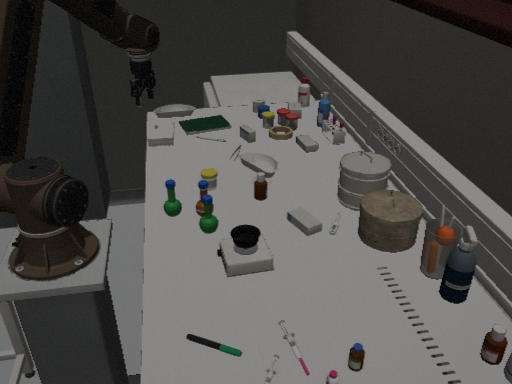

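View pics/top0.png

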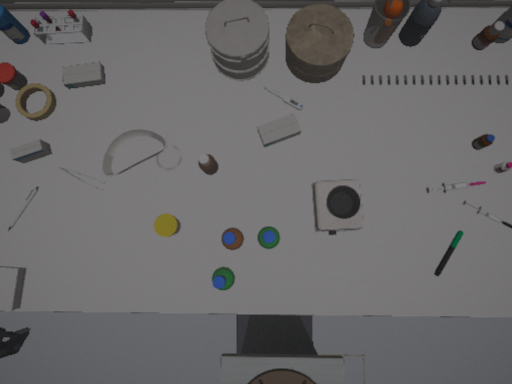

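View pics/wrist0.png

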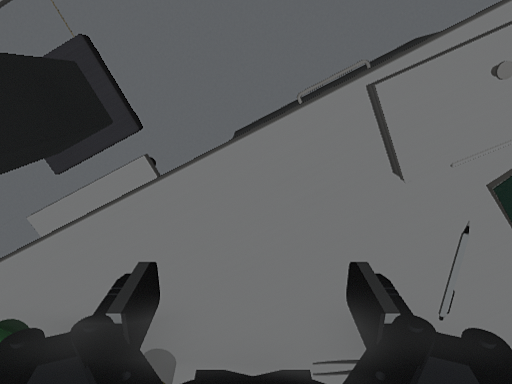

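The amber flask is at side (203,200) and top (232,238), with green look-alikes at top (269,237) and (223,279). The mixer is at top (340,204). Next I'll measure them.

```bash
cat > h.py <<'E'
import numpy as np,cv2,pickle
from scipy.spatial.transform import Rotation as Ro
def cast(s,uv,z):
    K,R,t=s["camera_matrix"],s["R"],np.array(s["t"])
    d=R.T@np.linalg.inv(K)@np.array([uv[0],uv[1],1.]); c=-R.T@t
    return c+d*(z-c[2])/d[2]
def proj(s,X):
    p=s["camera_matrix"]@(s["R"]@np.array(X)+s["t"]); return p[:2]/p[2]
def tri(ss,uvs):
    A=[];b=[]
    for s,uv in zip(ss,uvs):
        K,R,t=s["camera_matrix"],s["R"],np.array(s["t"])
        d=R.T@np.linalg.inv(K)@np.array([uv[0],uv[1],1.]); d/=np.linalg.norm(d); c=-R.T@t
        P=np.eye(3)-np.outer(d,d); A.append(P); b.append(P@c)
    return np.linalg.lstsq(np.vstack(A),np.hstack(b),rcond=None)[0]
def wristcam(s,o):
    T=np.eye(4);T[:3,:3]=Ro.from_rotvec(o["ee_rot"]).as_matrix();T[:3,3]=o["eef_pos"]
    M=np.linalg.inv(T@s["tool_from_camera"]); s["R"]=M[:3,:3]; s["t"]=M[:3,3]; return s
E
python3 - <<'E'
from h import *
d=pickle.load(open("s0.pkl","rb"))
print(Ro.from_rotvec(d['obs']['ee_rot']).as_matrix().round(3))
for n in("top","side"):
    im=d[n]["img"].astype(int); r,g,b=im[...,0],im[...,1],im[...,2]
    for nm,m in(("blue",(b>r+40)&(b>g+30)),("amber",(r>g+20)&(r>b+30)&(g<b+60)),("yellow",(r>b+60)&(g>b+60)),("black",(im.max(2)<50))):
        k,l,st,c=cv2.connectedComponentsWithStats(m.astype(np.uint8))
        for i in range(1,k):
            if st[i,4]>30: print(n,nm,st[i],c[i].round(1))
a=d["top"]["img"][170:310,140:390,::-1];cv2.imwrite("pics/ct.png",cv2.resize(a,None,fx=3.2,fy=3.2,interpolation=cv2.INTER_CUBIC))
a=d["side"]["img"][150:290,130:340,::-1];cv2.imwrite("pics/cs.png",cv2.resize(a,None,fx=3.8,fy=3.8,interpolation=cv2.INTER_CUBIC))
E
```

```text
[[ 0.892 -0.001  0.453]
 [-0.453 -0.001  0.892]
 [-0.    -1.    -0.001]]
top blue [487 135   7   6  34] [490.3 137.5]
top blue [263 231  12  12 115] [268.5 236.4]
top blue [223 232  13  12 122] [228.7 237.7]
top blue [213 276  12  13 126] [218.4 281.8]
top amber [384   0  19  18 251] [393.4   8. ]
top amber [385  18   7   8  44] [387.9  21.6]
top amber [  0  62  15  21 267] [ 6.3 72.4]
top amber [225 229  17  20 144] [235.4 239.2]
top yellow [155 214  22  22 383] [165.4 224.8]
top black [376   0  10  16  83] [380.6   6.2]
top black [394   0  15  19 102] [403.7   9. ]
top black [399   0  40  47 870] [416.   25.7]
top black [427   0   9   8  33] [430.2   4.2]
top black [497   5  15  24 165] [506.8  17.6]
top black [  4   7  31  37 193] [19.5 25.9]
top black [367   7  15  21 133] [373.7  18.2]
top black [392  19  10  14  42] [396.   23.7]
top black [ 0 23 14 10 63] [ 6.4 27.1]
top black [488  24   8  14  52] [491.7  30.5]
top black [472  27  38  23 253] [485.7  39.6]
top black [286  43  31  39 320] [296.  65.]
top black [  6  71  21  19 174] [18.3 81. ]
top black [ 0 83  4 14 41] [ 1.2 
[... 1383 characters left out ...]
8 120   8  10  42] [291.8 124.9]
side black [255 183  12  17 171] [260.1 191.3]
side black [197 196  15  20  98] [206.  208.6]
side black [358 205  17  41 251] [363.6 227.8]
side black [165 207  16   9  54] [173.7 212.1]
side black [201 225  16   8  57] [208.9 229. ]
side black [231 225  29  24 534] [245.1 235.8]
side black [421 229   9  32  70] [424.2 243.2]
side black [ 439  241   38   63 1119] [455.3 277.9]
side black [  14  247  126  137 8377] [ 74.4 338.1]
side black [480 331  27  33 302] [492.5 348.8]
side black [187 334  34  16 196] [203.3 341.2]
side black [349 350  15  21 124] [355.7 360.1]
side black [504 361   8  15  37] [506.9 368.8]
side black [ 25 370  10   8  43] [ 29.9 373.9]
```

View pics/ct.png

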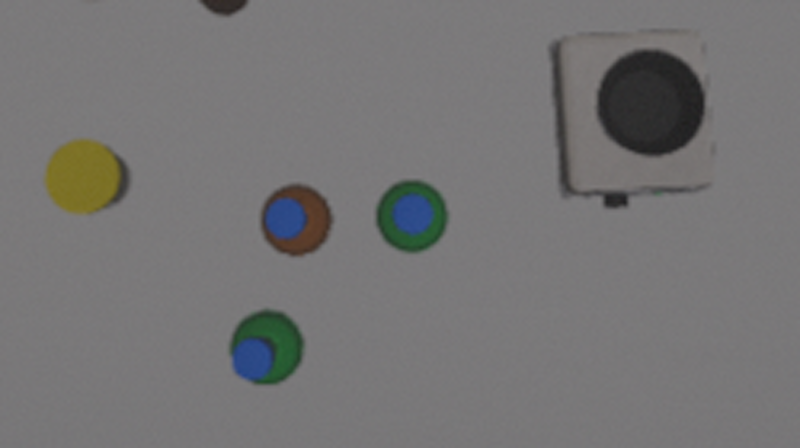

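View pics/cs.png

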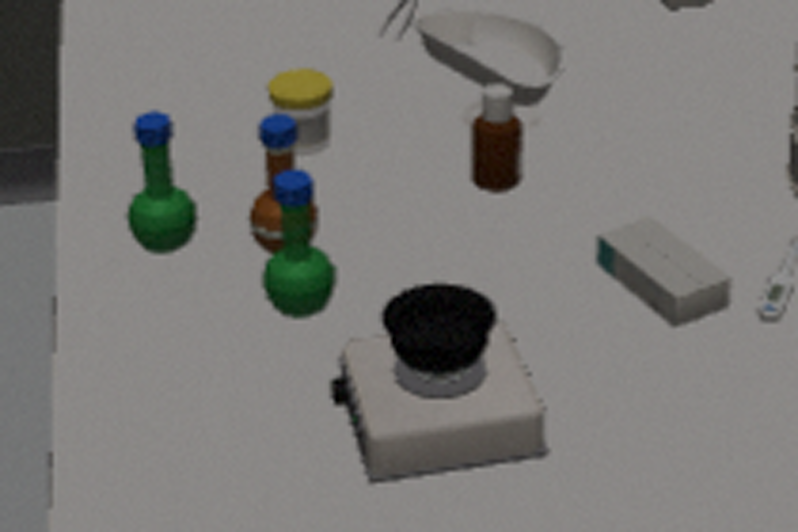

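Run:
```python
from h import *
d=pickle.load(open("s0.pkl","rb")); t,s=d["top"],d["side"]
f=lambda x,y:(140+x/3.2,170+y/3.2); g=lambda x,y:(130+x/3.8,150+y/3.8)
print("cap tri",tri([t,s],[f(286,218),g(277,126)]), "cast .117",cast(t,f(286,218),.117),cast(s,g(277,121),.12))
print("body cast .025",cast(t,f(296.5,219.5),.022))
print("rim top",cast(t,f(651,103),.103),"side",cast(s,g(439,316),.103), "tri",tri([t,s],[f(651,103),g(439,316)]))
print("rimwidth", [cast(t,f(x,y),.103).round(3) for x,y in((597,103),(705,103),(651,49),(651,156))])
print("mixer top corners",[cast(t,f(x,y),.057).round(3) for x,y in((562,40),(700,33),(707,182),(570,190))], "knob",cast(t,f(615,200),.03))
for nm,p in(("green1",(413,214)),("green2",(253,359))): print(nm,cast(t,f(*p),.117))
for nm,p in(("g1body",(412,216)),("g2body",(267,347))): print(nm,cast(t,f(*p),.022))
print("cup",cast(t,f(83,176),.064)); print("bottle",cast(t,(204,158),.093))
c=lambda q:-q["R"].T@q["t"]; print(c(t),c(s))
```

```text
cap tri [0.45379836 0.12914934 0.11410682] cast .117 [0.45275157 0.1289126  0.117     ] [0.45494605 0.12702213 0.12      ]
body cast .025 [0.45316501 0.12958583 0.022     ]
rim top [ 0.54282187 -0.14819893  0.103     ] side [ 0.54502557 -0.15063842  0.103     ] tri [ 0.54417647 -0.14864661  0.10147863]
rimwidth [array([ 0.543, -0.107,  0.103]), array([ 0.543, -0.189,  0.103]), array([ 0.585, -0.149,  0.103]), array([ 0.502, -0.147,  0.103])]
mixer top corners [array([ 0.6  , -0.088,  0.057]), array([ 0.606, -0.2  ,  0.057]), array([ 0.485, -0.201,  0.057]), array([ 0.478, -0.092,  0.057])] knob [ 0.47120407 -0.13293953  0.03      ]
green1 [0.45653379 0.034062   0.117     ]
green2 [0.34998791 0.15098461 0.117     ]
g1body [0.45687869 0.03366268 0.022     ]
g2body [0.34967811 0.15168133 0.022     ]
cup [0.48556581 0.29780501 0.064     ]
bottle [0.65504971 0.20041279 0.093     ]
[0.43875732 0.04493253 0.96225104] [ 0.37595216 -1.22460076  0.86667326]
```

Emit:
move_arm:
  commands: [1,34.6,3,-30.5,0,1,34.6,3,-30.5,0,1,34.6,3,-30.5,0,1,34.6,3,-30.5,0,1,34.6,3,-30.5,0,1,34.6,3,-30.5,0,1,34.6,3,-30.5,0,1,34.6,3,-30.5,0]

```text
clock: 0.82
eef_pos: [0.4059, 0.2463, 0.2095]
ee_rot: [-1.54, 0.368, -0.368]
force: [0.9, 0.6, 0.5]
finger_gap: 0.999
```

Emit:
move_arm:
  commands: [1,9.5,1,-8.3,0,1,9.5,1,-8.3,0,1,9.5,1,-8.3,0,1,9.5,1,-8.3,0,1,9.5,1,-8.3,0,1,9.5,1,-8.3,0,1,9.5,1,-8.3,0,1,9.5,1,-8.3,0]

```text
clock: 1.48
eef_pos: [0.4526, 0.1305, 0.1996]
ee_rot: [-1.54, 0.367, -0.366]
force: [-0.6, -0.6, -0.1]
finger_gap: 1.001
```

Run:
```python
from station import arm
from h import *
o=arm.observe(); s=wristcam(arm.snapshot("wrist"),o); s['o']=o; pickle.dump(s,open("s1.pkl","wb"))
print(o['clock'],o['eef_pos'],o['ee_rot'])
cv2.imwrite("pics/w1.png",s["img"][:,:,::-1])
im=s["img"].astype(int); r,g,b=im[...,0],im[...,1],im[...,2]
k,l,st,c=cv2.connectedComponentsWithStats(((b>r+40)&(b>g+30)).astype(np.uint8))
for i in range(1,k):
    if st[i,4]>30: print(st[i],c[i],cast(s,c[i],.115))
print(proj(s,(.4535,.129,.12)),proj(s,(.4535,.129,.0)))
```

```text
1.4833 [0.45262426 0.13052094 0.1995803 ] [-1.54020281  0.36676195 -0.36642367]
[ 188   23   50   55 1964] [212.20366599  49.99592668] [0.34934808 0.15448834 0.115     ]
[ 234  182   42   41 1246] [254.43820225 203.19582665] [0.45346824 0.13206438 0.115     ]
[127 245  39  30 668] [145.21556886 256.73802395] [0.4549046 0.0364371 0.115    ]
[250.68066136 207.43073561] [251.45046833 167.03088981]
```

View pics/w1.png

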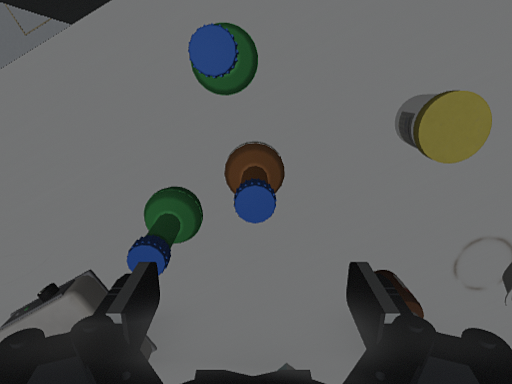

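Wrist view: the amber cap is at (254,204), directly ahead of the TCP and within about 2 mm. I'll close the fingers and descend to just above the cap.

Emit:
move_arm:
  commands: [-1,0.1,0,0.1,0,-1,0.1,1,0.1,0,-1,0.1,2.5,0.1,0,-1,0.1,4,0.1,0,-1,0.1,5.5,0.1,0,-1,0.1,6.8,0.1,0,-1,0.1,7.2,0.1,0,-1,0.1,7.2,0.1,0]
  squeeze: 60

```text
clock: 2.2
eef_pos: [0.4536, 0.1313, 0.1269]
ee_rot: [-1.541, 0.367, -0.365]
force: [-0.1, 0.3, 0.1]
finger_gap: 0.003
```

Run:
```python
from station import arm
from h import *
o=arm.observe(); print(o['clock'],o['eef_pos'],o['force'],o['finger_gap'])
a=arm.snapshot("side")["img"][150:250,150:260,::-1];b=arm.snapshot("wrist")["img"][:,:,::-1]
a=cv2.resize(a,(422,384),interpolation=cv2.INTER_CUBIC);b=cv2.resize(b[:,64:448],(376,376))
cv2.imwrite("pics/p2.png",np.hstack([a[:376],b]))
```

```text
2.2 [0.45360675 0.1313321  0.12693373] [-0.05444871  0.3336158   0.12981401] 0.0028718195914656437
```

View pics/p2.png

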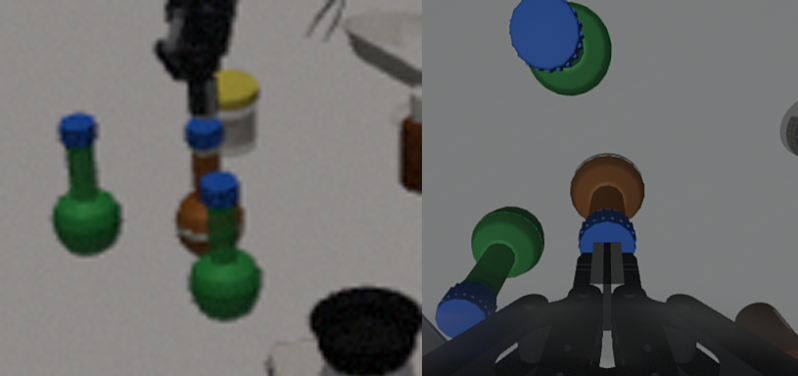

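The fingers are centred over the cap. I'll press down slowly.

Emit:
move_arm:
  commands: [-1,0,0.3,0,0,-1,0,0.6,0,0,-1,0,0.8,0,0,-1,0,0.9,0,0,-1,0,1.0,0,0,-1,0,1.1,0,0,-1,0,1.15,0,0,-1,0,1.2,0,0]

```text
clock: 2.97
eef_pos: [0.4544, 0.1312, 0.1164]
ee_rot: [-1.54, 0.365, -0.367]
force: [-0.8, 0.4, 6.0]
finger_gap: 0.001
```

Emit:
move_arm:
  commands: [-1,-0.05,0.1,0,0,-1,-0.05,0.2,0,0,-1,-0.05,0.3,0,0,-1,-0.05,0.35,0,0,-1,-0.05,0.4,0,0,-1,-0.05,0.45,0,0,-1,-0.05,0.5,0,0,-1,-0.05,0.5,0,0]

```text
clock: 3.63
eef_pos: [0.4555, 0.1316, 0.1138]
ee_rot: [-1.538, 0.361, -0.371]
force: [-3.6, -1.7, 33.2]
finger_gap: 0.004
```

The force rose to 33 N at z=0.1138, so the cap should be home. I'll retract and check.

Emit:
move_arm:
  commands: [-1,0,-0.3,0,0,-1,0,-1.5,0,0,-1,0,-3,0,0,1,0,-5,0,0,1,0,-6,0,0,1,0,-6,0,0,1,0,-6,0,0,1,0,-6,0,0]

```text
clock: 4.3
eef_pos: [0.4548, 0.1315, 0.1731]
ee_rot: [-1.538, 0.362, -0.37]
force: [0.2, 0.9, 0.2]
finger_gap: 0.706
```

Run:
```python
from station import arm
from h import *
o=arm.observe(); print(o['clock'],o['eef_pos'],o['force'],o['finger_gap'])
s=wristcam(arm.snapshot("wrist"),o); 
im=s["img"].astype(int); r,g,b=im[...,0],im[...,1],im[...,2]
k,l,st,c=cv2.connectedComponentsWithStats(((b>r+40)&(b>g+30)).astype(np.uint8))
for i in range(1,k):
    if st[i,4]>30: print(st[i],c[i],cast(s,c[i],.112))
a=arm.snapshot("side")["img"][150:250,150:260,::-1];b=s["img"][:,:,::-1]
a=cv2.resize(a,(422,384),interpolation=cv2.INTER_CUBIC);b=cv2.resize(b[110:300,160:350],(376,376))
cv2.imwrite("pics/p3.png",np.hstack([a[:376],b]))
```

```text
4.3 [0.45483124 0.13154843 0.17312315] [0.19262204 0.92549425 0.19595611] 0.7064350482293997
[ 175   11   57   63 2600] [202.535       41.79615385] [0.34878    0.15423615 0.112     ]
[ 229  191   46   43 1469] [251.40163376 211.99319265] [0.45289914 0.13234329 0.112     ]
[ 109  261   42   36 1148] [129.05400697 277.96428571] [0.45883473 0.03158042 0.112     ]
```

View pics/p3.png

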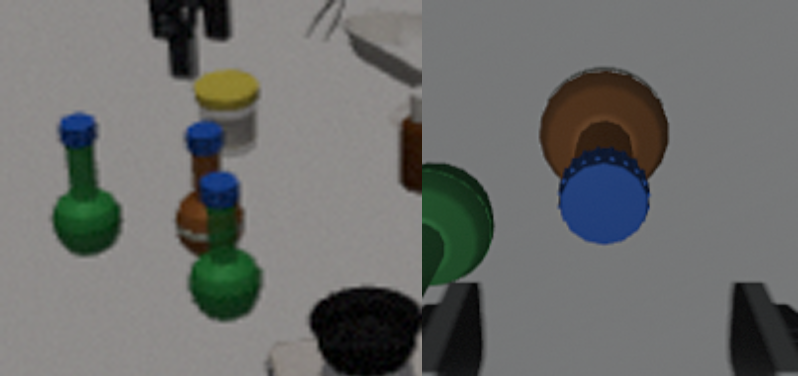

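The cap is home: it dropped in the side view and the contact height was 0.114. Next I'll straddle the neck and grip.

Emit:
move_arm:
  commands: [1,-0.15,0,0,0,1,-0.15,2,0,0,1,-0.15,5,0,0,1,-0.15,8,0,0,1,-0.15,10.5,0,0,1,-0.15,11.7,0,0,1,-0.15,11.8,0,0,1,-0.15,11.8,0,0]

```text
clock: 5.07
eef_pos: [0.4536, 0.1322, 0.0543]
ee_rot: [-1.539, 0.364, -0.368]
force: [-0.6, -0.2, 0.2]
finger_gap: 0.998
```

Emit:
move_arm:
  commands: [-0.2,0,0,0,0,-0.6,0,0,0,0,-1,0,0,0,0,-1,0,0,0,0,-1,0,0,0,0,-1,0,0,0,0,-1,0,0,0,0,-1,0,0,0,0]
  squeeze: 50

```text
clock: 5.73
eef_pos: [0.4539, 0.1321, 0.0549]
ee_rot: [-1.539, 0.363, -0.369]
force: [-1.4, -2.3, 7.1]
finger_gap: 0.295
```

Run:
```python
from station import arm
from h import *
o=arm.observe(); print(o['clock'],o['eef_pos'],o['force'],o['finger_gap'])
print(Ro.from_rotvec(o['ee_rot']).as_matrix().round(4))
s=wristcam(arm.snapshot("wrist"),o); 
a=arm.snapshot("side")["img"][150:250,150:260,::-1];b=s["img"][:,:,::-1]
a=cv2.resize(a,(422,384),interpolation=cv2.INTER_CUBIC);b=cv2.resize(b[:,64:448],(376,376))
cv2.imwrite("pics/p4.png",np.hstack([a[:376],b]))
```

```text
5.7333 [0.45389932 0.13213988 0.05487592] [-1.42803639 -2.27619017  7.1167611 ] 0.2950058405179397
[[ 8.930e-01  3.500e-03  4.501e-01]
 [-4.501e-01 -2.000e-04  8.930e-01]
 [ 3.200e-03 -1.000e+00  1.400e-03]]
```

View pics/p4.png

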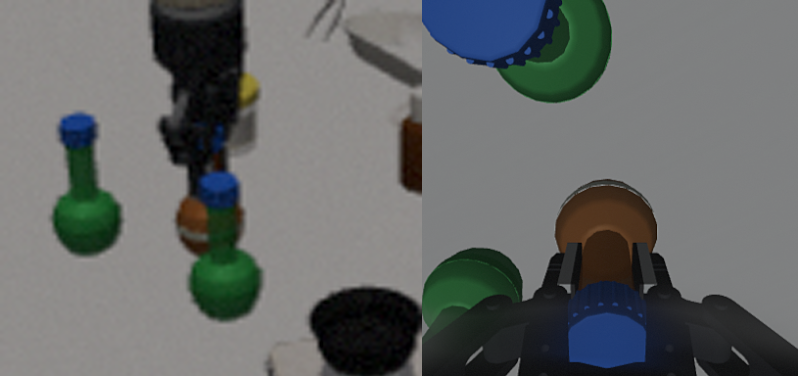

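The grip is good: the gap is about 25 mm across the neck. I'll lift straight up, then travel.

Emit:
move_arm:
  commands: [-1,0,-0.5,0,0,-1,0,-2,0,0,-1,0,-4.5,0,0,-1,0,-7.5,0,0,-1,0,-10.5,0,0,-1,0,-13,0,0,-1,0,-15,0,0,-1,0,-15,0,0]
  squeeze: 60

```text
clock: 6.5
eef_pos: [0.4544, 0.1324, 0.2087]
ee_rot: [-1.537, 0.358, -0.373]
force: [0.3, 0.5, -1.1]
finger_gap: 0.289
```

Run:
```python
from station import arm
from h import *
o=arm.observe(); print(o['clock'],o['eef_pos'],o['force'],o['finger_gap'])
R=Ro.from_rotvec(o['ee_rot']).as_matrix(); print(R.round(4))
for tgt in((.535,-.12),(.5435,-.147)):
  print(R.T@(np.array([*tgt,.21])-o['eef_pos']))
a=arm.snapshot("side")["img"][100:250,130:260,::-1];b=arm.snapshot("wrist")["img"][:,:,::-1]
a=cv2.resize(a,(422,487),interpolation=cv2.INTER_CUBIC);b=cv2.resize(b[:,64:448],(376,376))
cv2.imwrite("pics/p5.png",np.hstack([a[:376],b]))
```

```text
6.5 [0.45444603 0.13241502 0.20871766] [ 0.34709036  0.53399799 -1.13139866] 0.28931132421104766
[[ 8.930e-01  9.700e-03  4.499e-01]
 [-4.500e-01  7.000e-04  8.930e-01]
 [ 8.300e-03 -1.000e+00  5.000e-03]]
[ 0.18552418 -0.00067749 -0.18916725]
[ 0.20526383 -0.00061393 -0.20945498]
```

View pics/p5.png

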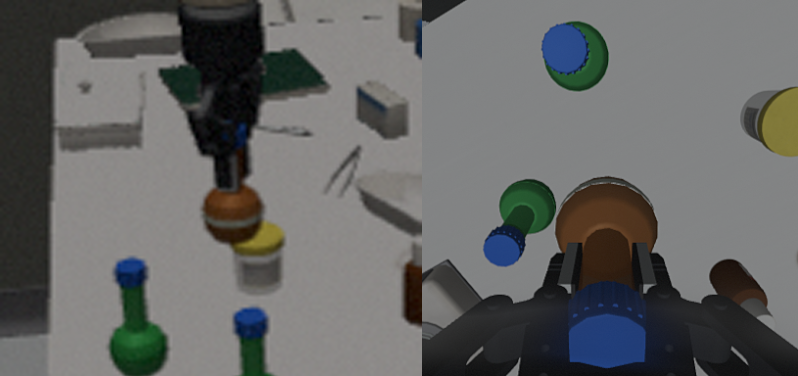

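The flask is lifted and upright. Next I'll travel toward the mixer.

Emit:
move_arm:
  commands: [-1,1.5,0,-1.5,0,-1,4,0,-4,0,-1,6.5,0,-6.6,0,-1,9,0,-9.2,0,-1,11.5,0,-11.8,0,-1,14,0,-14.3,0,-1,16,0,-16.3,0,-1,17,0,-17.3,0]

```text
clock: 7.27
eef_pos: [0.5274, -0.1017, 0.2039]
ee_rot: [-1.538, 0.366, -0.37]
force: [1.1, 0.6, -1.1]
finger_gap: 0.284
```

Run:
```python
from station import arm
from h import *
o=arm.observe(); print(o['clock'],o['eef_pos'],o['joint_vel'].round(2))
R=Ro.from_rotvec(o['ee_rot']).as_matrix(); print(R.round(4))
s=wristcam(arm.snapshot("wrist"),o); t=arm.snapshot("top"); q=arm.snapshot("side")
pickle.dump((s,t,q,o),open("s6.pkl","wb"))
cv2.imwrite("pics/w6.png",s["img"][:,:,::-1])
a=q["img"][120:290,170:300,::-1]; b=t["img"][150:290,290:400,::-1]
cv2.imwrite("pics/p6.png",np.hstack([cv2.resize(a,(420,549)),cv2.resize(b,(380,549))]))
```

```text
7.2667 [ 0.5273769  -0.10165774  0.20385713] [-0.22  0.09 -0.16  0.01  0.08 -0.22]
[[ 8.920e-01  2.700e-03  4.521e-01]
 [-4.521e-01  4.000e-04  8.920e-01]
 [ 2.200e-03 -1.000e+00  1.600e-03]]
```

View pics/w6.png

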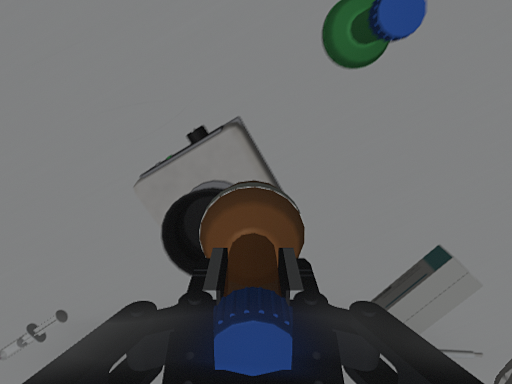

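View pics/p6.png

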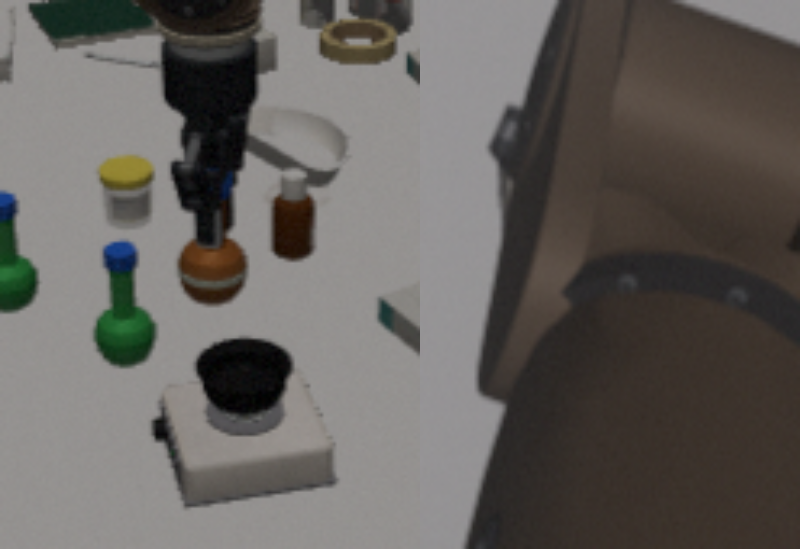

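Run:
```python
from h import *
from scipy.optimize import least_squares
s,t,q,o=pickle.load(open("s6.pkl","rb")); d=pickle.load(open("s0.pkl","rb"))
def fit(s,pts,r=None):
    P=np.array([cast(s,p,.103)[:2] for p in pts])
    if r: f=lambda x:np.hypot(*(P-x[:2]).T)-r; x=least_squares(f,[.54,-.15]).x
    else: f=lambda x:np.hypot(*(P-x[:2]).T)-x[2]; x=least_squares(f,[.54,-.15,.04]).x
    return x,np.abs(f(x)).max()
g=cv2.cvtColor(s["img"],cv2.COLOR_RGB2GRAY)
pts=[]
for v in range(200,268,4):
    row=g[v,140:200].astype(int); j=np.where(row<60)[0]
    if len(j): pts.append((140+j[0]-.5,v)); 
print(pts); print(g[228,150:180])
for r in(.040,.041,.042): print("wrist",r,fit(s,pts,r))
print(fit(s,pts))
m=(d["top"]["img"].max(2)<50).astype(np.uint8); m=m[180:225,320:370]
c=max(cv2.findContours(m,0,1)[0],key=cv2.contourArea)[:,0,:]+[320,180]
print("top",fit(d["top"],c))
R=Ro.from_rotvec(o['ee_rot']).as_matrix()
for tgt in((.544,-.148),): print((R.T@(np.array([*tgt,.2039])-o['eef_pos'])).round(4))
```

```text
[(np.float64(177.5), 200), (np.float64(172.5), 204), (np.float64(169.5), 208), (np.float64(166.5), 212), (np.float64(164.5), 216), (np.float64(163.5), 220), (np.float64(162.5), 224), (np.float64(161.5), 228), (np.float64(161.5), 232), (np.float64(161.5), 236), (np.float64(162.5), 240), (np.float64(163.5), 244), (np.float64(164.5), 248), (np.float64(166.5), 252), (np.float64(168.5), 256), (np.float64(171.5), 260), (np.float64(175.5), 264)]
[129 128 128 128 129 129 128 129 129 130 125  97  43  21  20  17  18  15
  19  15  15  15  15  17  12  11  13  10  10  15]
wrist 0.04 (array([ 0.54341918, -0.14720434]), np.float64(0.0002973820414224962))
wrist 0.041 (array([ 0.54401113, -0.14627383]), np.float64(0.0003435131528088803))
wrist 0.042 (array([ 0.54460086, -0.14534683]), np.float64(0.0005583905038036643))
(array([ 0.54375217, -0.14668089,  0.04056207]), np.float64(0.0002623194531406123))
top (array([ 0.54400006, -0.14735411,  0.03820892]), np.float64(0.0021708285342535577))
[ 0.0358 -0.     -0.0338]
```

Wrist and top views agree within 1 mm: the cradle is at (0.5438, -0.147). I'll move over it and begin the descent.

Emit:
move_arm:
  commands: [-1,1.5,0,-1.4,0,-1,3,0,-2.7,0,-1,3.6,0,-3.2,0,-1,3.6,0.5,-3.3,0,-1,3.6,1.5,-3.3,0,-1,3.6,2.8,-3.3,0,-1,3.6,3.5,-3.3,0,-1,3.6,3.5,-3.3,0]

```text
clock: 8.08
eef_pos: [0.5428, -0.1432, 0.1672]
ee_rot: [-1.537, 0.368, -0.365]
force: [-0.4, -0.5, -0.9]
finger_gap: 0.285
```

Run:
```python
from station import arm
from h import *
o=arm.observe(); print(o['clock'],o['eef_pos'],o['force'])
R=Ro.from_rotvec(o['ee_rot']).as_matrix(); print(R.round(4))
s=arm.snapshot("wrist"); q=arm.snapshot("side")
a=q["img"][150:290,190:300,::-1]; b=s["img"][:,64:448,::-1]
cv2.imwrite("pics/p7.png",np.hstack([cv2.resize(a,(400,509),interpolation=cv2.INTER_CUBIC),cv2.resize(b,(400,509))]))
```

```text
8.0833 [ 0.54275825 -0.14324088  0.16722662] [-0.35721838 -0.5340945  -0.89374184]
[[ 0.8926 -0.001   0.4508]
 [-0.4508  0.0024  0.8926]
 [-0.0019 -1.      0.0017]]
```

View pics/p7.png

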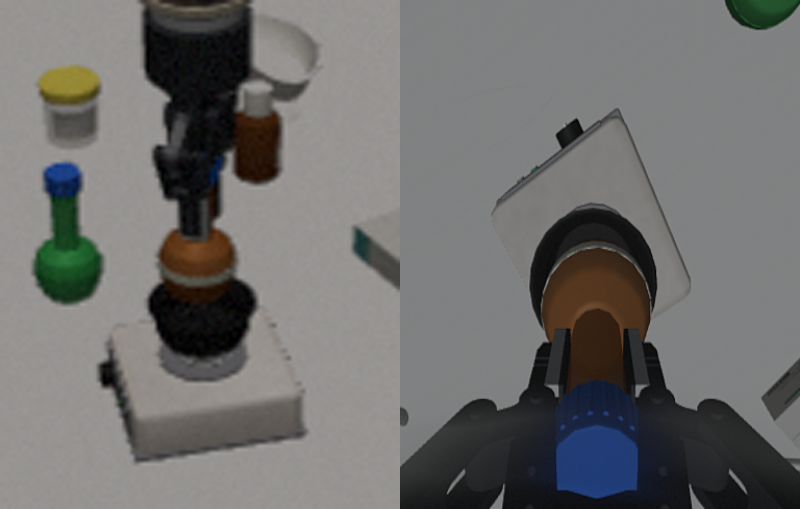

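Emit:
move_arm:
  commands: [-1,0.3,0,-0.2,0,-1,0.3,0.3,-0.2,0,-1,0.3,0.8,-0.2,0,-1,0.3,1.3,-0.2,0,-1,0.3,1.8,-0.2,0,-1,0.3,2.2,-0.2,0,-1,0.3,2.5,-0.2,0,-1,0.3,2.6,-0.2,0]

```text
clock: 8.85
eef_pos: [0.5453, -0.147, 0.1423]
ee_rot: [-1.538, 0.367, -0.367]
force: [0.2, 1.1, -0.8]
finger_gap: 0.287
```

Run:
```python
from station import arm
from h import *
o=arm.observe(); print(o['clock'],o['eef_pos'],o['force'])
s=arm.snapshot("wrist"); q=arm.snapshot("side")
a=q["img"][150:290,190:300,::-1]; b=s["img"][:,64:448,::-1]
cv2.imwrite("pics/p8.png",np.hstack([cv2.resize(a,(400,509),interpolation=cv2.INTER_CUBIC),cv2.resize(b,(400,509))]))
```

```text
8.85 [ 0.54530358 -0.14696316  0.14231677] [ 0.23685671  1.10854392 -0.79776968]
```

View pics/p8.png

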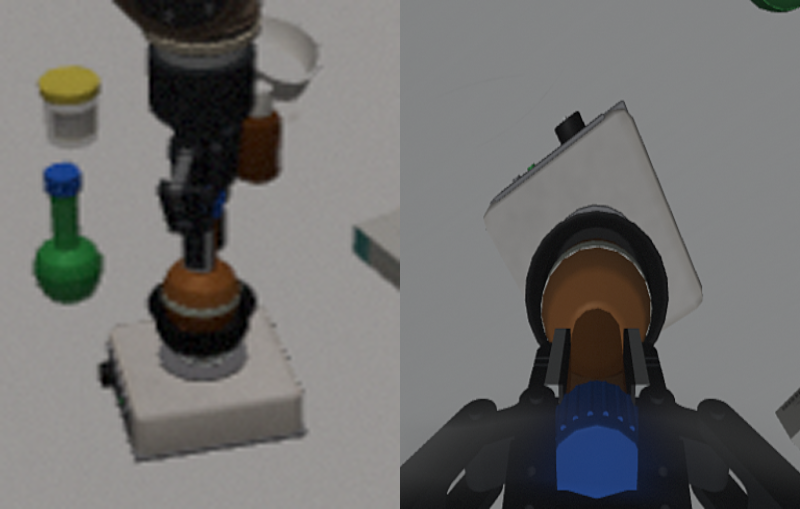

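The flask is well centred in the cradle mouth, with no contact force yet. I'll keep going down.

Emit:
move_arm:
  commands: [-1,0,0.2,0,0,-1,0,0.4,0,0,-1,0,0.6,0,0,-1,0,0.8,0,0,-1,0,1.0,0,0,-1,0,1.2,0,0,-1,0,1.3,0,0,-1,0,1.3,0,0]

```text
clock: 9.62
eef_pos: [0.5456, -0.147, 0.1298]
ee_rot: [-1.538, 0.366, -0.368]
force: [-1.2, -0.5, 4.7]
finger_gap: 0.286
```

The reading is about 5.5 N, so the flask is on the cradle floor and the spring is starting to compress. Pushing on to the stop.

Emit:
move_arm:
  commands: [-1,0,0.2,0,0,-1,0,0.4,0,0,-1,0,0.6,0,0,-1,0,0.7,0,0,-1,0,0.8,0,0,-1,0,0.9,0,0,-1,0,1.0,0,0,-1,0,1.0,0,0]

```text
clock: 10.28
eef_pos: [0.5458, -0.1471, 0.1203]
ee_rot: [-1.538, 0.365, -0.369]
force: [-1.6, 0.4, 7.3]
finger_gap: 0.283
```

Emit:
move_arm:
  commands: [-1,0,0.1,0,0,-1,0,0.2,0,0,-1,0,0.3,0,0,-1,0,0.35,0,0,-1,0,0.4,0,0,-1,0,0.4,0,0,-1,0,0.4,0,0,-1,0,0.4,0,0]

```text
clock: 10.95
eef_pos: [0.5477, -0.1479, 0.1197]
ee_rot: [-1.539, 0.36, -0.374]
force: [-4.6, 1.4, 34.2]
finger_gap: 0.287
```

The cradle has hit its stop: 34 N with almost no further travel. I'll ease to a moderate hold.

Emit:
move_arm:
  commands: [-1,-0.1,0.17,0,0,-1,-0.1,0.17,0,0,-1,-0.1,0.17,0,0,-1,-0.1,0.17,0,0,-1,-0.1,0.17,0,0,-1,-0.1,0.17,0,0,-1,-0.1,0.17,0,0,-1,-0.1,0.17,0,0]

```text
clock: 11.62
eef_pos: [0.5478, -0.1479, 0.1201]
ee_rot: [-1.54, 0.357, -0.377]
force: [-3.7, 1.2, 22.0]
finger_gap: 0.285
```

Run:
```python
from station import arm
from h import *
o=arm.observe(); print(o['clock'],o['eef_pos'],o['force'],o['finger_gap'])
R=Ro.from_rotvec(o['ee_rot']).as_matrix(); print(R.round(4))
s=arm.snapshot("wrist"); q=arm.snapshot("side")
cv2.imwrite("pics/s9.png",q["img"][:,:,::-1])
a=q["img"][150:290,190:300,::-1]; b=s["img"][:,64:448,::-1]
cv2.imwrite("pics/p9.png",np.hstack([cv2.resize(a,(400,509),interpolation=cv2.INTER_CUBIC),cv2.resize(b,(400,509))]))
d=pickle.load(open("s0.pkl","rb"))["side"]["img"].astype(int)
def black(im): 
    m=(im[215:262,220:275].max(2)<50); return np.where(m[:, 18:32].any(1))[0]
print(black(d).min()+215,black(d).max()+215,black(q["img"]).max()+215)
o=arm.observe(); print(o['clock'],o['eef_pos'],o['force'])
```

```text
11.6167 [ 0.54777365 -0.14787501  0.12005242] [-3.74822916  1.23830136 21.99439907] 0.28499782468286483
[[ 0.8925  0.0125  0.4509]
 [-0.4509 -0.0032  0.8926]
 [ 0.0126 -0.9999  0.0028]]
225 248 251
11.7167 [ 0.54778072 -0.14787754  0.12006669] [-3.88770435  1.23461605 23.26069306]
```

View pics/p9.png

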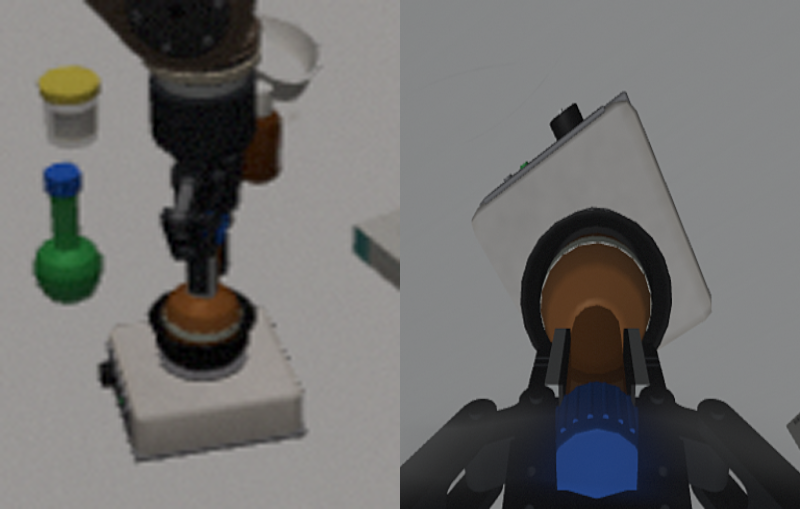

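The cradle is visibly down, and the hold reads about 22 N, against about 11 N for the spring at its stop. The flask is upright within about 0.8° and the bystanders haven't moved. Handing in.

Run:
```python
from station import arm
print(arm.finish_job());
```

```text
the job is handed in; nothing more can be done
None
```

I pressed the amber flask's cap home on the worktop, then lifted the flask over to the mixer, seated it in the cradle and pushed it down to the stop. I handed the job in at about 11.7 s with the arm still holding it pressed there. No verdict was reported.

Last checks:
- **Cap:** the push ended firmly at z = 0.1138 m and 33 N, against the 0.114 m expected. In the side view the cap had visibly dropped. I did not get a close view of the white seal band to confirm it was gone.
- **Cradle:** the flask had reached the cradle floor by about 0.130–0.132 m. The push ended at 0.120 m, about 12 mm lower. The force there rose to 34 N with almost no further travel. I eased this to a steady 22–23 N, about twice the spring's force at the stop. The side view also shows the cradle down.
- **Upright and grip:** the tool is tilted about 0.7–0.8° because the arm flexes under load. The finger gap stayed at about 24 mm on the neck, so I saw no sign of slip.
- **Bystanders:** the amber bottle, sample cup and carton look unmoved in the side view, judged by eye. The green look-alikes were not touched.

The cameras disagreed by 2–3 mm in y on the flask position, and I used the wrist view for the grasp. On the cradle they agreed within about 1 mm.

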